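# Refit the warming plate's dial knob

### The arm

A 6-joint arm with a two-finger parallel gripper is mounted at the origin on the work surface. World frame = base frame: x ahead of the robot, y to its left, z up, the work surface at z = 0. Lengths are in m, angles in rad, forces in N, time in s.
With the tool pointing down it reaches from about 0.325 to 0.9 m from the base axis. Payload 6.1 kg.
Tool frame: the origin (TCP) lies midway between the tips of the shut fingers; the grasp point (between the pads) lies 19 mm behind it; z points along the fingers, y is the line along which they close (so a half turn about z gives the same grasp; the last joint's range is limited). The gripper opens to 85 mm and grips with 20 to 120 N. Pads are 22 mm wide; open, the fingers measure 114 mm over their backs; the gripper's body (76 mm by 85 mm) begins 54 mm behind the grasp point. The pads swing forward as they close: fully open they stand 13 mm farther back than shut.
Start: joints at [-1.252, 0.22, 1.526, -0, 1.395, -0.126], TCP at [0.269, -0.564, 0.231] pointing down, gripper open.
Joint ranges: [-2.98, 2.98], [-0.91, 2.08], [0.09, 2.57], [-1.24, 4.39], [0.2, 2.65], [-2.68, 2.68]. Speed limits (rad/s): [2.57, 2.57, 3.01, 3.14, 3.14, 3.14].

### API

Orientations are given as [roll, pitch, yaw] about the fixed x, y, z axes, in that order (R = Rz(yaw) Ry(pitch) Rx(roll)).
In Python, from plant import movep, move_l, set_joints, gripper_to, hold, inverse_kinematics, observe, get_image, get_calibration, Unreachable, job_done gives the robot as it stands. Calls block until the motion is done:
- movep(position, orientation): joint-space move of the TCP to a pose.
- move_l(position, feed=0.15, rotation=None, max_force=None): straight line of the TCP; rotation=None keeps the orientation; feed is the mean speed in m/s. With max_force (N) it stops when the force on the tool has changed by that much, and returns True; else False.
- set_joints(angles): joint-space move.
- gripper_to(opening, f_grip=None): finger opening in m; f_grip is the grip in N (None keeps the last); returns when the fingers have stopped.
- hold(seconds).
- inverse_kinematics(position, orientation): joint angles nearest the present ones, or None.
- observe(): the state.
- get_image(name): name is "scene" or "top"; returns (picture, depth): 384x512x3 uint8, red, green, blue; 384x512 float32, m along the optical axis (not along the pixel's ray), 0 where there is no reading.
- get_calibration(name): a dict with "intrinsics" (3x3 intrinsics, pixels), "world_from_camera" (4x4, takes a point from camera to world coordinates). Camera axes: x right, y down, z forward; pixel columns grow to the right and rows downward; lengths in m; the calibration is good to about 2 mm. A picture is of the moment at which its call begins. get_calibration takes no time and is no camera call.
A pose or a line that the arm cannot do raises Unreachable and nothing moves.
- job_done(): hands the job in; it is judged then, once.
The state is a dict: "time_s": time; "q": joint angles; "joint_velocities": joint speeds; "joint_torque": joint torques, N m; "eef_pos": TCP position; "tcp_rot": TCP orientation; "ft_force": force on the tool from outside, world axes, zero at the start; "torque": the same for the moment, N m; "opening": finger opening in m; "grasp_force": force on a finger pad.
Only numpy, scipy, OpenCV 4.12 (cv2) and the standard library are available. Lean on these libraries where they do the work, as an engineer would, in place of code of your own. Each camera call takes 0.05 s, during which the arm holds its last target. There are 200 camera calls.

### The job

The dial knob has come off the fan-drying warming plate. Feel for where its flat meets the flat of the bare stem, push it on gently, never forcing it, until it snaps fully home, and leave it there with its white pointer line at the off tick, the same way as the knob beside it. Let go of it and leave the other things on the table where they stand.

Things in the scene. Friction and masses are not known exactly. Their poses are not given: they have to be found in the camera images.
- knob_mid (a point): Middle of the loose black knob (120 g), on its axis, 20.5 mm above its underside; it stands bore down on the table, 41 mm tall. Lower 19 mm: round skirt, 44 mm diameter. Upper 22 mm: a grip bar 40 mm long (along x), 14 mm wide (along y), to be pinched across its width. z is up the axis; +x points to the pointer end of the bar, which has a white line on its top and end.
- knob: The same loose knob; origin at the centre of its underside, axes as knob_mid, the mouth of its bore. The bore is 15.2 mm across and 17 mm deep. Its first 5 mm are round; above that it has a flat on the +x (pointer) side, 2.35 mm from the axis. Snap pockets inside. On the stem it has some play: 0.1 to 0.2 rad either way in yaw, so it may spring back that much when let go.
- stem_tip (a point): Centre of the upper end of the bare upright steel stem on the warming plate; the axes given are the housing's, not the stem's (z up). The stem is 14 mm in diameter, its end chamfered to 11.6 mm, and has one flat 1.75 mm from its axis along its length. The flat faces a direction that is not reported: 0.4 to 1.7 rad anticlockwise, seen from above, of the housing's +x.
- seat (a point): Centre of the steel bezel disc (48 mm diameter) at the stem's foot, 16 mm below stem_tip, axes the housing's. Fully home, the skirt rests on it. The knob goes on only with its pointer within 0.15 to 0.2 rad of the way the stem's flat faces; else it stops on the stem's end, underside 11 mm above the disc. Two sprung latches need 4 to 6 N of push from 9 to 3 mm above it, then snap.
- off_tick (a point): Dark off tick on the housing by the bare stem, 12 mm long, 32.5 mm from its axis along the housing's +x. The fitted knob must end pointing at it. Stem and knob turn together (friction 0.05 N m, stops at -0.5 and 2.1 rad from the tick): clockwise from above by 0.4 to 1.7 rad from where found. Over 40 N summed over all contacts of knob with plate and stem (a push near 20 N) is forcing it.
- warmer: The warming plate, fixed to the table: white box 260 mm (x) by 310 mm (y), 60 mm high, heating plate 4 mm higher on its +x part, control strip on its -x part. Origin under its centre. The bare stem is at x -85, y +65 mm; a fitted twin of the knob, pointing to off (+x), is fixed at x -85, y -65 mm.
- ink: Bystander: black bottle, 56 mm diameter, 150 mm tall, origin under its centre.
- can: Bystander: drink can, 66 mm diameter, 120 mm tall, origin under its centre.
- mug: Bystander: blue mug, 76 mm diameter, 85 mm tall, origin under its centre.

How it is judged:
By the outcome, as a careful person would: the job done as asked, in the order asked, and still so for the second after the job is handed in, with the robot touching nothing.
It also fails if it takes over 64 s, if anything falls off the work surface, if the arm or the gripper's body presses on something with over 40 N, if the wrist force passes 120 N, or if a joint passes its speed limit or range.

## Working session

There is one attempt and no reset: what is moved stays moved. The work goes in short steps, each a Python script; the robot and the scene stay as the last script left them, time stands still between calls to the robot, and variables do not carry over. Pictures are saved under pics/ and viewed, at most 10 in all, crops included, and the job is handed in when it is done.

```bash
mkdir -p pics; ls
python3 - <<'E'
from plant import *
import cv2,numpy as np
for n in("scene","top"):
    p,d=get_image(n); cv2.imwrite(f"pics/{n}0.png",p[:,:,::-1]); np.savez(f"{n}0.npz",p=p,d=d)
    c=get_calibration(n); print(n,c["intrinsics"],np.round(c["world_from_camera"],3))
s=observe();print(s["time_s"],s["tcp_rot"],s["ft_force"])
E
```

```text
pics
scene [[480.7811171    0.         249.570383  ]
 [  0.         480.7811171  184.60433334]
 [  0.           0.           1.        ]] [[-0.77   0.439 -0.462  1.301]
 [ 0.637  0.511 -0.577  0.848]
 [-0.017 -0.739 -0.673  1.093]
 [ 0.     0.     0.     1.   ]]
top [[497.82737399   0.         254.351857  ]
 [  0.         497.82737399 197.13459984]
 [  0.           0.           1.        ]] [[ 0.006 -0.998  0.068  0.475]
 [-1.    -0.005  0.013 -0.03 ]
 [-0.013 -0.068 -0.998  1.818]
 [ 0.     0.     0.     1.   ]]
0.1 [-3.13986986e+00 -2.12803042e-04  4.44827730e-01] [-0.0596388  -0.28005722  0.07771165]
```

View pics/top0.png

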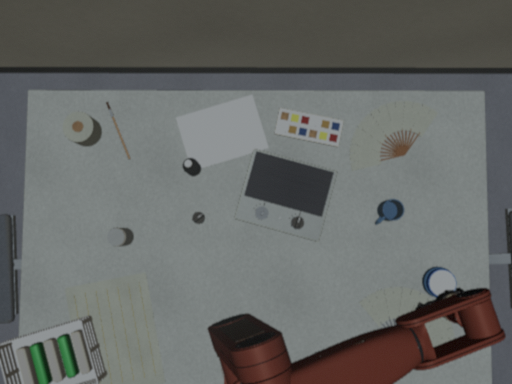

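View pics/scene0.png

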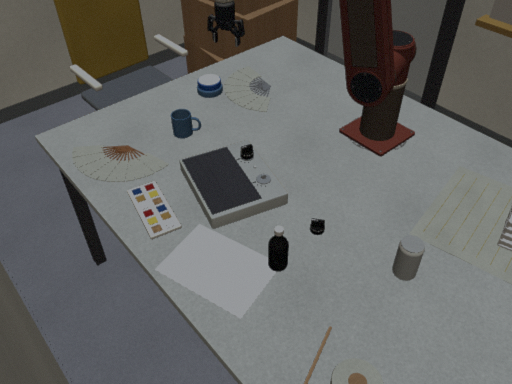

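The top view shows the loose knob at (198,217), the bare stem near (262,212) and the twin at (297,222). The scene view shows the knob at (317,226), the stem at (264,179), the twin at (247,152) and the ink bottle at (278,250). I'll enlarge both.

```bash
cat > h.py <<'E'
import numpy as np,cv2
from plant import *
def proj(n,P):
    c=get_calibration(n);T=np.linalg.inv(c["world_from_camera"]);p=c["intrinsics"]@(T[:3,:3]@np.asarray(P,float)+T[:3,3]);return p[:2]/p[2]
def at_z(n,u,v,z):
    c=get_calibration(n);T=c["world_from_camera"];r=T[:3,:3]@np.linalg.solve(c["intrinsics"],[u,v,1.]);return T[:3,3]+r*(z-T[2,3])/r[2]
def crop(img,x0,y0,w,h,s,f):
    cv2.imwrite(f,cv2.resize(img[y0:y0+h,x0:x0+w,::-1],None,fx=s,fy=s,interpolation=cv2.INTER_CUBIC))
E
python3 - <<'E'
from h import *
t=np.load("top0.npz")["p"];s=np.load("scene0.npz")["p"]
a=cv2.resize(t[145:245,180:340],None,fx=5,fy=5,interpolation=cv2.INTER_CUBIC)
cv2.imwrite("pics/topc.png",cv2.convertScaleAbs(a[:,:,::-1],alpha=1.5))
a=cv2.resize(s[140:240,225:335],None,fx=6,fy=6,interpolation=cv2.INTER_CUBIC)
cv2.imwrite("pics/scenec.png",cv2.convertScaleAbs(a[:,:,::-1],alpha=1.5))
E
```

```text
(no output)
```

View pics/topc.png

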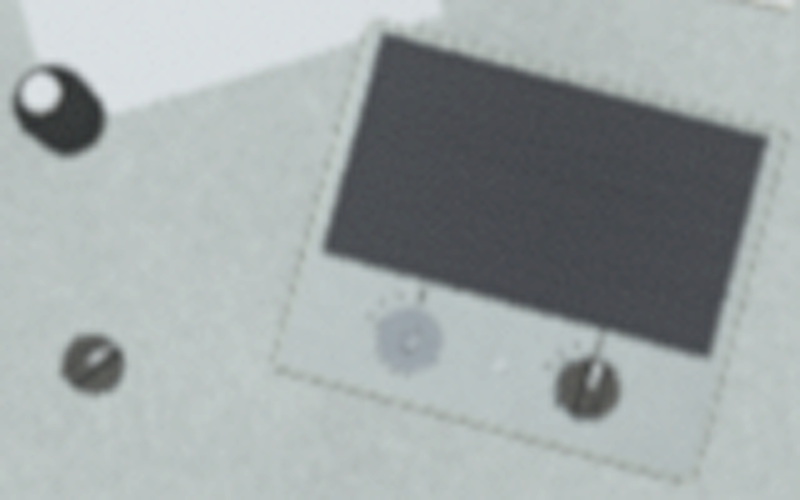

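View pics/scenec.png

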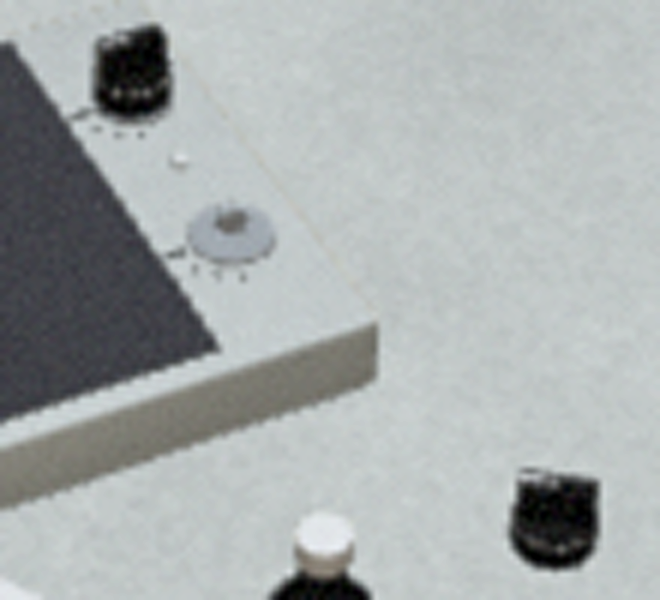

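The top crop shows the disc centre at (408,340), the twin at (588,388), and the knob at (93,364) with its pointer toward (110,348). The box top corners are about (375,22), (275,368), (690,482) and (785,137). Next I'll triangulate and refine the knob and disc numerically.

Run:
```python
from h import *
f=lambda x,y:(180+(x+.5)/5-.5,145+(y+.5)/5-.5)
g=lambda x,y:(225+(x+.5)/6-.5,140+(y+.5)/6-.5)
C=[at_z("top",*f(*c),.06) for c in[(375,22),(275,368),(690,482),(785,137)]]
for c in C:print(np.round(c[:2],4))
P=[at_z("top",*f(*c),.064)[:2] for c in[(385,35),(323,250),(710,355),(768,137)]]
for a,b in((1,0),(2,3)):d=C[a]-C[b];print("yaw x",np.arctan2(-d[1],-d[0]),np.linalg.norm(d)); d=P[a]-P[b];print("plate",np.arctan2(-d[1],-d[0]),np.linalg.norm(d))
for a,b in((2,1),(3,0)):d=C[b]-C[a];print("yaw y",np.arctan2(-d[0],d[1]),np.linalg.norm(d))
print("disc top",at_z("top",*f(408,340),.062),"scene",at_z("scene",*g(231,234),.062))
print("twin top",at_z("top",*f(588,388),.08))
print("centre",np.mean(C,0))
# dark blob of loose knob
for n,b,z in(("top",(188,207,22,22),.02),("scene",(306,213,24,24),.0205)):
    p=np.load(n+"0.npz")["p"][b[1]:b[1]+b[3],b[0]:b[0]+b[2]].astype(float).mean(2)
    bg=np.median(p); m=cv2.GaussianBlur(p,(0,0),.5)<bg*.65; v,u=np.nonzero(m)
    uv=(u.min()+u.max())/2+b[0],(v.min()+v.max())/2+b[1]
    print(n,bg,m.sum(),uv,(u.mean()+b[0],v.mean()+b[1]),at_z(n,*uv,z)); 
    print(p.astype(int)) if n=="top" else 0
a=at_z("top",*f(93,364),.041);b=at_z("top",*f(110,348),.041);d=b-a;print("pointer yaw",np.arctan2(d[1],d[0]),np.linalg.norm(d))
a=at_z("scene",*g(520,470),.041);b=at_z("scene",*g(598,480),.041);d=a-b;print("scene bar corner yaw",np.arctan2(d[1],d[0]),np.linalg.norm(d))
```

```text
[ 0.7672 -0.0058]
[0.5203 0.0633]
[ 0.442  -0.2292]
[ 0.6861 -0.2971]
yaw x -0.27279544575756026 0.25642642574343477
plate -0.2725336197796206 0.1593878562878982
yaw x -0.2708739227099148 0.25343532032537175
plate -0.2618931389288793 0.15991671356439807
yaw y -0.2615319354577964 0.3028441563161931
yaw y -0.2714081155592466 0.3023382555488376
disc top [ 0.5405226 -0.0305429  0.062    ] scene [ 0.54159882 -0.0288563   0.062     ]
twin top [ 0.50713129 -0.15614989  0.08      ]
centre [ 0.60389022 -0.11719685  0.06      ]
top 126.66666666666667 94 (np.float64(198.0), np.float64(217.0)) (np.float64(197.9255319148936), np.float64(217.43617021276594)) [0.52482478 0.19791095 0.02      ]
[[126 126 125 126 127 126 126 128 128 128 128 128 127 127 127 127 128 127
  127 129 130 129]
 [125 125 126 127 127 127 129 128 127 128 128 129 129 128 126 128 128 128
  127 128 129 130]
 [125 126 127 126 126 126 128 129 128 130 128 129 128 127 127 128 128 126
  127 128 129 130]
 [125 127 127 127 127 127 129 127 128 127 126 127 127 128 128 129 128 127
  128 129 128 130]
 [125 126 128 128 128 127 125 118 115 11
[... 1214 characters left out ...]
 112 122 125 126 129 128 126
  127 127 128 130]
 [128 128 127 126 126 127 126 127 127 127 127 127 130 130 128 130 128 126
  126 126 126 129]
 [128 129 127 125 126 126 126 125 127 128 130 130 131 131 128 127 128 127
  126 125 127 129]
 [128 128 128 128 126 125 125 125 125 128 129 130 130 129 127 128 129 127
  126 125 126 130]
 [127 129 130 129 127 125 125 126 125 127 126 128 130 130 128 127 129 129
  127 126 127 131]]
scene 129.66666666666666 209 (np.float64(317.0), np.float64(226.5)) (np.float64(317.17224880382776), np.float64(226.4976076555024)) [0.52995358 0.20633411 0.0205    ]
pointer yaw -0.8068643473020782 0.01663808255420702
scene bar corner yaw -0.8857147515044609 0.03893741415826085
```

```bash
cat >> h.py <<'E'
from scipy.optimize import minimize
def silh(n,x,y,yaw,z0,shape,b,s=8):
    t=np.linspace(0,2*np.pi,40);c,si=np.cos(yaw),np.sin(yaw);m=np.zeros((b[3]*s,b[2]*s),np.uint8)
    A=[(x+.022*np.cos(k),y+.022*np.sin(k),z0+z) for k in t for z in(0,.019)]
    B=[(x+c*u-si*w,y+si*u+c*w,z0+z) for u in(-.02,.02) for w in(-.007,.007) for z in(.01,.041)]
    for Q in(A,B):
        q=np.array([(proj_(n,p)-[b[0]-.5,b[1]-.5])*s for p in Q]);cv2.fillConvexPoly(m,cv2.convexHull(np.round(q).astype(np.int32)),255)
    return cv2.resize(m,(b[2],b[3]),interpolation=cv2.INTER_AREA)/255.
_c={}
def proj_(n,P):
    if n not in _c:
        c=get_calibration(n);T=np.linalg.inv(c["world_from_camera"]);_c[n]=c["intrinsics"]@T[:3]
    p=_c[n]@np.array([*P,1.]);return p[:2]/p[2]
def fit(n,p,x0,z0,b,fg=55,fixyaw=None):
    q=p[b[1]:b[1]+b[3],b[0]:b[0]+b[2]].astype(float).mean(2);bg=np.median(q)
    a=np.clip((bg-q)/(bg-fg),0,1)
    if n=="top": a[(a<.8)&(cv2.erode((cv2.morphologyEx(a,cv2.MORPH_CLOSE,np.ones((7,7)))>.85).astype(np.uint8),np.ones((2,2)))>0)]=1
    f=lambda v:((silh(n,v[0]/1e3,v[1]/1e3,v[2]/50 if fixyaw is None else fixyaw,z0,None,b)-a)**2).sum()
    v0=np.array([x0[0]*1e3,x0[1]*1e3,x0[2]*50])
    r=minimize(f,v0,method="Nelder-Mead",options=dict(initial_simplex=[v0,v0+[6,0,0],v0+[0,6,0],v0+[0,0,15]],xatol=.1,fatol=.01))
    return r.x/[1e3,1e3,50],r.fun
E
python3 - <<'E'
from h import *
for n,b,fg in(("top",(186,205,24,24),57),("scene",(304,211,28,28),30)):
    p=np.load(n+"0.npz")["p"]; print(n,fit(n,p,(.525,.2,-.85),0,b,fg))
p=np.load("scene0.npz")["p"]; print("twin scene, z0=.062",fit("scene",p,(.508,-.155,-.268),.062,(236,138,22,24),30,-.268))
p=np.load("top0.npz")["p"]; print("twin top",fit("top",p,(.508,-.155,-.268),.062,(287,213,20,18),57,-.268))
for x,y in((.541,-.030),(.5238,.1985)): 
  for yaw in(-.85,0.4,-.27+.4,-.27+1.7,-.27):
    q=[inverse_kinematics([x,y,.2],[np.pi,0,w]) for w in(yaw-np.pi/2,yaw,yaw+np.pi/2)]; print(x,yaw,[None if k is None else k[5].round(2) for k in map(lambda k:None if k is None else np.array(k),q)])
E
```

```text
top (array([ 0.52399687,  0.19882673, -0.65518169]), np.float64(4.325034866699547))
scene (array([ 0.52458122,  0.20151236, -0.88245684]), np.float64(7.595202287899546))
twin scene, z0=.062 (array([ 0.50790638, -0.15424974, -0.21322409]), np.float64(6.062406890783913))
twin top (array([ 0.50594681, -0.15613524, -0.17624834]), np.float64(12.994796303529055))
0.541 -0.85 [np.float64(-2.49), np.float64(2.22), np.float64(0.65)]
0.541 0.4 [np.float64(2.54), np.float64(0.97), np.float64(-0.6)]
0.541 0.13 [None, np.float64(1.24), np.float64(-0.33)]
0.541 1.43 [np.float64(1.51), np.float64(-0.06), np.float64(-1.63)]
0.541 -0.27 [None, np.float64(1.64), np.float64(0.07)]
0.5238 -0.85 [np.float64(-2.07), np.float64(2.64), np.float64(1.07)]
0.5238 0.4 [None, np.float64(1.39), np.float64(-0.18)]
0.5238 0.13 [None, np.float64(1.66), np.float64(0.09)]
0.5238 1.43 [np.float64(1.93), np.float64(0.36), np.float64(-1.21)]
0.5238 -0.27 [np.float64(-2.65), np.float64(2.06), np.float64(0.49)]
```

The knob is at about (0.524,0.200) with yaw about -0.87, the stem at (0.541,-0.030) and the housing yaw is -0.268. Estimates from the two cameras and from the twin's offset agree within 2 mm. I'll pick the knob up now.

Run:
```python
from h import *
k=[.5243,.2002];w=-.84
gripper_to(.034,20)
movep([*k,.14],[np.pi,0,w])
move_l([*k,.045],feed=.12)
hit=move_l([*k,.015],feed=.015,max_force=2.5)
s=observe();print(hit,s["eef_pos"],s["ft_force"],s["time_s"],s["opening"])
z=s["eef_pos"][2]+.003
move_l([*k,z],feed=.05)
gripper_to(.0,50); hold(.2)
s=observe();print(s["eef_pos"],s["tcp_rot"],s["ft_force"],s["time_s"],s["opening"],s["grasp_force"],s["q"])
```

```text
True [0.524268   0.20021486 0.01820852] [-0.3856541  -0.01295279  4.36634707] 6.025 0.03366909009678651
[0.52425504 0.20019213 0.02109499] [ 3.13983218e+00  9.99604195e-04 -8.40024316e-01] [ 0.86252178 -0.23129253  0.83058752] 6.7833 0.012976667880367656 49.466816782951355 [2.24234808e-01 3.19418171e-01 1.83815677e+00 2.39695266e-05
 9.86042084e-01 2.63504132e+00]
```

Run:
```python
from h import *
s=observe();p=s["eef_pos"]
move_l([p[0],p[1],.13],feed=.15)
movep([.541,-.0298,.135],[np.pi,0,.2])
s=observe();print(s["eef_pos"],s["ft_force"],s["time_s"],s["opening"],s["q"][5])
pp,d=get_image("scene");np.savez("s1.npz",p=pp,d=d)
a=cv2.convertScaleAbs(cv2.resize(pp[110:210,210:320],None,fx=5,fy=5,interpolation=cv2.INTER_CUBIC)[:,:,::-1],alpha=1.5)
pt,dt=get_image("top");np.savez("t1.npz",p=pt,d=dt)
b=cv2.convertScaleAbs(cv2.resize(pt[172:242,230:320],None,fx=5,fy=5,interpolation=cv2.INTER_CUBIC)[:,:,::-1],alpha=1.5)
o=np.zeros((860,550,3),np.uint8);o[:500]=a;o[505:855,:450]=b;cv2.imwrite("pics/hover.png",cv2.resize(o,None,fx=.69,fy=.69))
```

```text
[ 0.54068235 -0.02935895  0.13439051] [-0.72655269 -0.03361161 -1.92025311] 8.975 0.013007702595388453 1.1712038083452
```

View pics/hover.png

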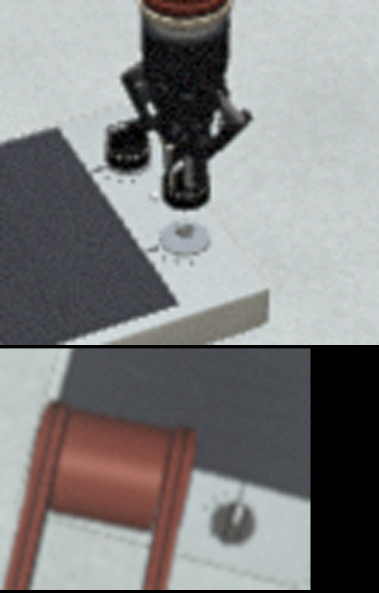

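The knob hangs above the stem; in the scene crop the skirt is at about (186,195) and the disc at (185,240). I'll compare the skirt edges and bottom with a model projection, then start feeling.

Run:
```python
from h import *
p=np.load("s1.npz")["p"].astype(float).mean(2)
z0=.1344-.0211;x,y=.5407,-.0294
t=np.linspace(0,6.28,60)
q=np.array([proj_("scene",(x+.022*np.cos(a),y+.022*np.sin(a),z0+h)) for a in t for h in(0,.019)])
print("pred col",q[:,0].min(),q[:,0].max(),"row max",q[:,1].max())
c0=int(q[:,0].mean());r0=int(q[:,1].max())
print("cols",c0-12,[p[r0-7:r0-4,c].mean().astype(int) for c in range(c0-12,c0+13)])
print("rows",r0-6,[p[r,c0-2:c0+3].mean().astype(int) for r in range(r0-6,r0+6)])
for d in((.001,0),(0,.001)): print("jac px/mm",proj_("scene",(x+d[0],y+d[1],z0))-proj_("scene",(x,y,z0)))
p=np.load("scene0.npz")["p"].astype(float)  # disc: bluish tint
q=np.array([proj_("scene",(.541+.024*np.cos(a),-.0298+.024*np.sin(a),.062)) for a in t]);print("disc pred",q.min(0),q.max(0))
r=p[:,:,2]-p[:,:,0];print("disc cols",[r[177:181,c].mean().round() for c in range(252,276)]);print("disc rows",[r[k,257:260].mean().round()+r[k,267:270].mean().round() for k in range(168,190)])
```

```text
pred col 256.1993146228177 270.25586939521764 row max 170.76595788950112
cols 251 [np.int64(137), np.int64(136), np.int64(135), np.int64(138), np.int64(138), np.int64(114), np.int64(46), np.int64(18), np.int64(44), np.int64(26), np.int64(11), np.int64(6), np.int64(23), np.int64(38), np.int64(40), np.int64(22), np.int64(18), np.int64(27), np.int64(27), np.int64(50), np.int64(136), np.int64(138), np.int64(138), np.int64(137), np.int64(138)]
rows 164 [np.int64(18), np.int64(22), np.int64(43), np.int64(26), np.int64(8), np.int64(2), np.int64(45), np.int64(127), np.int64(137), np.int64(131), np.int64(122), np.int64(95)]
jac px/mm [-0.24003922  0.13356962]
jac px/mm [0.20721245 0.15487364]
disc pred [255.60578472 173.48022404] [270.47119618 183.34850313]
disc cols [np.float64(6.0), np.float64(6.0), np.float64(6.0), np.float64(6.0), np.float64(6.0), np.float64(10.0), np.float64(10.0), np.float64(10.0), np.float64(10.0), np.float64(8.0), np.float64(4.0), np.float64(4.0), np.float64(4.0), np.float64(6.0), np.float64(10.0), np.float64(10.0), np.float64(11.0), np.float64(11.0), np.float64(8.0), np.float64(6.0), np.float64(6.0), np.float64(6.0), np.float64(6.0), np.float64(5.0)]
disc rows [np.float64(10.0), np.float64(11.0), np.float64(12.0), np.float64(11.0), np.float64(11.0), np.float64(10.0), np.float64(12.0), np.float64(17.0), np.float64(19.0), np.float64(21.0), np.float64(20.0), np.float64(20.0), np.float64(20.0), np.float64(17.0), np.float64(8.0), np.float64(10.0), np.float64(9.0), np.float64(11.0), np.float64(11.0), np.float64(11.0), np.float64(12.0), np.float64(11.0)]
```

Alignment is within about 1 mm, so I'll start feeling.

Run:
```python
from h import *
x,y=.5413,-.0302
w=.2
move_l([x,y,.108],feed=.08)
print(observe()["eef_pos"],observe()["ft_force"],observe()["time_s"])
for i in range(2):
    h=move_l([x,y,.088],feed=.02,max_force=3.5)
    s=observe();print(w,h,s["eef_pos"].__array__().round(4) if hasattr(s["eef_pos"],"__array__") else s["eef_pos"],np.round(s["ft_force"],1),np.round(s["torque"],2),round(s["time_s"],2))
    if i==0:
        w+=.2; move_l([x,y,s["eef_pos"][2]+.002],feed=.03,rotation=[np.pi,0,w])
```

```text
[ 0.5407043  -0.03003242  0.10709632] [-0.83693937  0.93650148 -0.56814517] 9.5667
0.2 True [ 0.5414 -0.0302  0.0957] [ 0.1 -0.5  4.7] [0.07 0.1  0.01] 10.22
0.4 True [ 0.5414 -0.0302  0.0957] [-1.1 -0.6  4.2] [ 0.01  0.04 -0.06] 10.84
```

The stop is at underside height 0.0746, which puts the disc near 0.0636. That is the flat stop, so the round mouth is already over the stem. I'll continue the sweep.

Run:
```python
from h import *
x,y=.5413,-.0302
w=.4
for i in range(8):
    w+=.15; z=observe()["eef_pos"][2]; move_l([x,y,.0968],feed=.02,rotation=[np.pi,0,w])
    h=move_l([x,y,.088],feed=.012,max_force=3.5)
    s=observe();print(round(w,2),h,np.round(s["eef_pos"],4),np.round(s["ft_force"],1),np.round(s["torque"],2),round(s["time_s"],2))
    if s["eef_pos"][2]<.0947: break
```

```text
0.55 True [ 0.5411 -0.0302  0.0958] [0.2 0.2 4.5] [-0.   -0.02 -0.  ] 11.43
0.7 True [ 0.5411 -0.0302  0.0957] [-0.3 -0.   4.3] [-0.01  0.08 -0.02] 12.02
0.85 True [ 0.5412 -0.0302  0.0958] [-1.2 -0.4  4.1] [ 0.01  0.03 -0.  ] 12.61
1.0 True [ 0.5411 -0.0301  0.0958] [-0.3  0.7  4.8] [ 0.01  0.07 -0.04] 13.19
1.15 True [ 0.541  -0.0301  0.0957] [-0.6 -0.1  4.1] [-0.01  0.03  0.  ] 13.78
1.3 True [ 0.541  -0.0301  0.0957] [ 0.1 -0.2  3.9] [ 0.04  0.04 -0.03] 14.36
1.45 True [ 0.541  -0.0301  0.0957] [-0.9 -0.7  3.5] [0.03 0.02 0.01] 14.94
1.6 True [ 0.5409 -0.0301  0.0958] [-0.1  0.2  3.8] [0.   0.1  0.04] 15.53
```

No drop anywhere in the range. I'll wiggle sideways just above the stop to check that the stem is in the mouth and to centre it.

Run:
```python
from h import *
x,y,z=.541,-.0301,.0962
move_l([x,y,z],feed=.02,rotation=[np.pi,0,.78])
print(np.round(observe()["ft_force"],1))
for d in((1,0),(-1,0),(0,1),(0,-1)):
    h=move_l([x+.004*d[0],y+.004*d[1],z],feed=.008,max_force=2.5)
    s=observe();print(d,h,np.round(s["eef_pos"],4),np.round(s["ft_force"],1),np.round(s["torque"],2),round(s["time_s"],2))
    move_l([x,y,z],feed=.02)
```

```text
[ 0.7  0.  -0.1]
(1, 0) True [ 0.5415 -0.0301  0.0958] [ 0.3 -0.3  3.6] [-0.03 -0.08  0.  ] 16.78
(-1, 0) True [ 0.5407 -0.0302  0.096 ] [ 1.3 -0.4  1.1] [-0.01 -0.22  0.02] 17.29
(0, 1) True [ 0.541  -0.0281  0.0958] [1.8 0.7 0.9] [-0.13 -0.33  0.01] 17.92
(0, -1) True [ 0.5409 -0.031   0.0959] [ 0.3 -0.   3.2] [ 0.05 -0.01 -0.03] 18.48
```

```bash
cat >> h.py <<'E'
def F(n=6):
    a=[]
    for _ in range(n): hold(.02); s=observe(); a.append(np.r_[s["ft_force"],s["torque"]])
    return np.mean(a,0)
E
python3 - <<'E'
from h import *
x,y,z=.541,-.0301,.0972
move_l([x,y,z],feed=.03); f0=F(); print(f0.round(2))
for d in((1,0),(-1,0),(0,1),(0,-1)):
    for r in(.001,.002,.003):
        move_l([x+r*d[0],y+r*d[1],z],feed=.015); f=F(4)-f0; s=observe()
        print(d,r,np.round((s["eef_pos"]-np.array([x,y,z]))*1e3,1),f.round(2))
        if np.hypot(f[0],f[1])>4: break
    move_l([x,y,z],feed=.03)
print(observe()["time_s"])
E
```

```text
[ 1.24 -0.13 -1.21 -0.01 -0.27  0.01]
(1, 0) 0.001 [ 0.6  0.1 -0.3] [-2.17  0.51  0.09  0.06  0.33 -0.01]
(1, 0) 0.002 [ 1.4  0.2 -0.4] [-3.84  0.97 -0.37  0.22  0.75 -0.01]
(1, 0) 0.003 [ 1.9  0.4 -0.5] [-6.48  1.86  0.65  0.35  1.19  0.01]
(-1, 0) 0.001 [-0.3 -0.2  0.4] [ 0.03  0.24 -0.28 -0.01 -0.03  0.02]
(-1, 0) 0.002 [-0.9 -0.2  0.5] [ 3.83  0.06 -1.5  -0.06 -0.72 -0.02]
(-1, 0) 0.003 [-1.3 -0.2  0.7] [ 6.23 -0.25 -2.89 -0.01 -1.15  0.  ]
(0, 1) 0.001 [-0.2  1.  -0.1] [ 0.21 -0.73 -0.18 -0.02 -0.01 -0.02]
(0, 1) 0.002 [-0.1  1.9 -0. ] [-0.1  -0.88 -0.52 -0.28 -0.   -0.03]
(0, 1) 0.003 [0.1 2.5 0. ] [ 1.27 -4.28 -0.96 -0.86 -0.09  0.  ]
(0, -1) 0.001 [-0.1 -0.7 -0.1] [0.01 1.25 0.31 0.19 0.05 0.02]
(0, -1) 0.002 [-0.2 -1.5 -0.1] [-0.91  3.94  0.1   0.73  0.18 -0.01]
23.5667
```

The stem is in the mouth, and the centre of play is near (0.5414,-0.0294). I'll repeat the sweep centred, with a slightly firmer push of 6 N.

Run:
```python
from h import *
x,y=.5414,-.0294
w=1.45
while w>.05:
    move_l([x,y,.0968],feed=.02,rotation=[np.pi,0,w])
    h=move_l([x,y,.088],feed=.015,max_force=6)
    s=observe();print(round(w,2),h,np.round(s["eef_pos"],4),np.round(s["ft_force"],1),np.round(s["torque"],2),round(s["time_s"],2))
    if s["eef_pos"][2]<.0945: break
    w-=.14
```

```text
1.45 True [ 0.5416 -0.0295  0.0955] [-0.9  0.4  4.2] [0.01 0.05 0.05] 24.68
1.31 True [ 0.5413 -0.0294  0.0952] [-0.5 -0.3  3.3] [0.04 0.11 0.03] 25.26
1.17 True [ 0.5416 -0.0288  0.0906] [ 0.6 -0.4  0.6] [ 0.11 -0.19 -0.01] 26.0
```

It dropped in at yaw 1.17. I'll push on gently until it is home.

Run:
```python
from h import *
x,y=.5415,-.0292
for k in range(4):
    h=move_l([x,y,.0815],feed=.012,max_force=10)
    f=F(4);s=observe();print(h,np.round(s["eef_pos"],4),f.round(2),round(s["time_s"],2),round(s["opening"],4))
    if s["eef_pos"][2]<.0855 and h: break
```

```text
True [ 0.5413 -0.0286  0.0851] [-0.56  0.6   4.37 -0.02  0.11 -0.02] 26.58 0.0125
```

Run:
```python
from h import *
x,y=.5414,-.0292
h=move_l([x,y,.0810],feed=.012,max_force=9)
f=F(4);s=observe();print(h,np.round(s["eef_pos"],4),f.round(2),round(s["time_s"],2))
z=s["eef_pos"][2]
for w in(.9,.6,.3,0,-.27,-.39,-.275):
    move_l([x,y,z+.0003],feed=.02,rotation=[np.pi,0,w]); f=F(3);s=observe();print(w,np.round(s["eef_pos"],4),np.round(s["tcp_rot"][2],3),f.round(2),round(s["time_s"],2))
```

```text
True [ 0.5413 -0.0286  0.0851] [-0.55  0.13  4.13 -0.09  0.09 -0.01] 26.86
0.9 [ 0.5416 -0.0282  0.0852] 0.9 [ 1.75  4.55  1.03  0.86 -0.39  0.01] 27.32
0.6 [ 0.5418 -0.0282  0.0852] 0.6 [ 3.17  4.52  0.29  0.8  -0.48 -0.01] 27.82
0.3 [ 0.542  -0.0284  0.0852] 0.3 [ 3.69  3.98 -0.4   0.73 -0.65  0.01] 28.32
0 [ 0.5421 -0.0286  0.0852] 0.0 [ 3.56  3.41 -0.82  0.6  -0.73  0.01] 28.82
-0.27 [ 0.5421 -0.0289  0.0852] -0.268 [ 4.79  2.27 -1.46  0.46 -0.8   0.04] 29.29
-0.39 [ 0.5419 -0.0294  0.0854] -0.386 [ 4.88  0.21 -2.5   0.06 -0.93  0.03] 29.61
-0.275 [ 0.5414 -0.0294  0.0853] -0.276 [ 4.   -0.12 -1.42 -0.01 -0.74  0.03] 29.93
```

Run:
```python
from h import *
s=observe();p=s["eef_pos"]
move_l([p[0]+.0012,p[1],p[2]],feed=.02);f=F(3);print(f.round(2))
h=move_l([p[0]+.0012,p[1],.081],feed=.012,max_force=9);s=observe();print(h,s["eef_pos"][2],s["ft_force"][2])
gripper_to(.040); 
move_l([p[0]+.0012,p[1],.16],feed=.15)
set_joints([-1.252,.22,1.526,0,1.395,-.126])
a,_=get_image("top");b,_=get_image("scene");np.savez("e.npz",a=a,b=b);print(observe()["time_s"])
A=cv2.convertScaleAbs(cv2.resize(a[192:234,240:310],None,fx=8,fy=8,interpolation=cv2.INTER_CUBIC)[:,:,::-1],alpha=1.6)
cv2.imwrite("pics/endt.png",A)
B=cv2.convertScaleAbs(cv2.resize(b[138:198,225:295],None,fx=8,fy=8,interpolation=cv2.INTER_CUBIC)[:,:,::-1],alpha=1.6)
cv2.imwrite("pics/ends.png",B)
```

```text
[-1.44 -0.38  1.83 -0.1   0.21 -0.02]
True 0.08508477749427078 3.2360270921956706
33.725
```

View pics/endt.png

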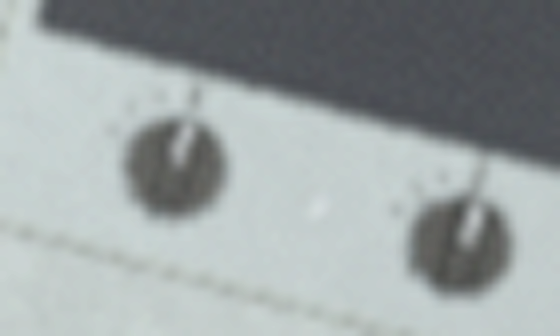

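View pics/ends.png

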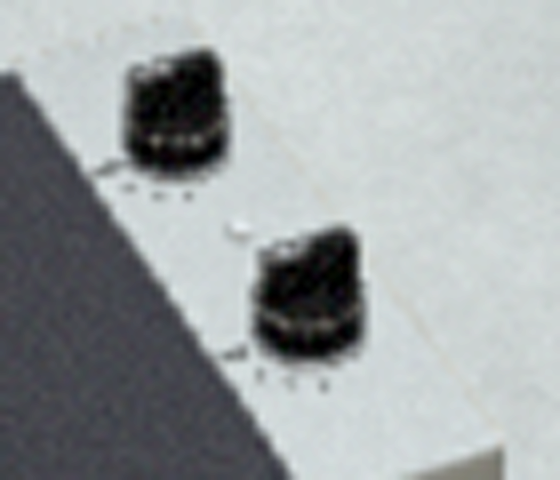

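Top view: both white lines have the same slope, ours from (176,163) to (190,127) and the twin's from (465,245) to (478,210). In the scene view the two knobs have the same height and gap. I'll do one numeric check of yaw and height against the twin.

Run:
```python
from h import *
from scipy.ndimage import rotate,shift
e=np.load("e.npz")
for n,k,c1,c2,r in(("top","a",(261.5,212.5),(297,222.5),8),("scene","b",(263.5,174.5),(246.5,152),11)):
    p=e[k].astype(np.float32).mean(2); S=8
    g=lambda c,a:cv2.warpAffine(p,np.array([[S*np.cos(a),S*np.sin(a),0],[-S*np.sin(a),S*np.cos(a),0]])@np.block([[np.eye(2),-np.array(c)[:,None]],[np.zeros((1,2)),1]])+np.array([[0,0,r*S],[0,0,r*S]]),(2*r*S,2*r*S),flags=cv2.INTER_CUBIC)
    m=np.hypot(*(np.mgrid[:2*r*S,:2*r*S]-r*S))<(6 if n=="top" else 9)*S
    T=g(c2,0)
    if n=="top":
        for a in np.arange(-.3,.31,.05):
            o=minimize(lambda v:((g((c1[0]+v[0],c1[1]+v[1]),a)-T)[m]**2).mean(),[0,0],method="Nelder-Mead");print("rot",a.round(2),o.fun.round(1),o.x.round(2))
    else:
        o=minimize(lambda v:((g((c1[0]+v[0],c1[1]+v[1]),0)-T)[m]**2).mean(),[0,0],method="Nelder-Mead");d=np.array(c1)+o.x-c2
        P=lambda dz:proj_(n,(.5414,-.0298,.083+dz))-proj_(n,(.507,-.1552,.083));print("scene offset",d,"pred dz=0",P(0),"dz=3mm",P(.003),o.fun)
```

```text
rot -0.3 46.8 [0.08 0.17]
rot -0.25 37.2 [0.   0.15]
rot -0.2 30.9 [-0.1   0.13]
rot -0.15 28.2 [-0.19  0.1 ]
rot -0.1 29.5 [-0.25  0.07]
rot -0.05 37.5 [-0.36  0.21]
rot -0.0 86.1 [0. 0.]
rot 0.05 57.4 [-0.55 -0.03]
rot 0.1 78.3 [-0.64  0.1 ]
rot 0.15 96.9 [-0.71 -0.09]
rot 0.2 128.8 [-0.77  0.12]
rot 0.25 149.0 [-0.81 -0.18]
rot 0.3 178.6 [-0.86 -0.16]
scene offset [17.  22.5] pred dz=0 [16.52200367 22.79907472] dz=3mm [16.52329338 22.09011432] 297.33233642578125
```

Run:
```python
from h import *
e=np.load("e.npz");p=e["a"].astype(float).mean(2)
for nm,c in(("ours",(261.5,212.5)),("twin",(297.3,222.5))):
    v,u=np.mgrid[:384,:512]; ux,vy=(176/8+240,163/8+192) if nm=="ours" else (465/8+240,245/8+192)
    # line pixels: within box from hub to tip, bright over dark knob
    m=np.hypot(u-(ux+.6),v-(vy-1.7))<4.2
    w=np.where(m,np.clip(p-72,0,None),0); 
    print(nm,np.round(p[int(vy)-7:int(vy)+8,int(ux)-6:int(ux)+8]).astype(int))
q=e["b"]
P=q.astype(np.float32)
T=P[140:166,236:260].copy();T=P[142:163,239:255]
r=cv2.matchTemplate(P[150:200,245:285],T,cv2.TM_SQDIFF);k=np.unravel_index(r.argmin(),r.shape)
sub=lambda a,b,c:(a-c)/(2*(a-2*b+c))
R=k[0]+sub(r[k[0]-1,k[1]],r[k],r[k[0]+1,k[1]]);Cc=k[1]+sub(r[k[0],k[1]-1],r[k],r[k[0],k[1]+1])
print("scene offset col,row",245+Cc-239,150+R-142,"pred 16.52 22.80 (3mm high: 22.09)")
print("ours",fit("scene",q,(.541,-.03,-.268),.0636,(252,162,24,26),20)); print("twin",fit("scene",q,(.507,-.155,-.268),.0636,(236,140,21,24),20))
```

```text
ours [[119 125 126 125 123 124 123 115 111 122 128 128 126 127]
 [122 124 121 115 111 104 105 107 112 119 125 126 126 126]
 [123 115 102  89  79  71  85 103  95  99 115 124 126 127]
 [113  93  74  66  59  59  90 112  83  71  95 116 126 127]
 [ 95  74  63  58  57  72 100 102  71  58  74  99 123 127]
 [ 83  65  62  59  56  84 106  86  59  58  63  88 117 127]
 [ 78  63  62  58  57  80 100  75  55  58  63  78 108 124]
 [ 70  62  61  59  56  71  84  66  55  59  61  72 103 124]
 [ 72  61  62  57  58  63  62  57  57  63  62  75 103 124]
 [ 84  65  61  56  59  59  57  53  58  61  65  80 107 125]
 [ 90  70  58  53  59  59  56  53  61  61  70  90 113 126]
 [ 96  77  61  56  57  55  56  56  61  65  80 104 122 127]
 [111  97  74  60  57  55  56  62  68  80  95 115 125 127]
 [125 117  93  77  75  70  70  79  88 104 113 122 127 128]
 [128 125 113 106 106  99 102 107 112 122 126 128 128 128]]
twin [[116 124 125 122 121 116 108 100 114 124 124 126 126 127]
 [115 116 114 111 102  91  86  96 111 117 122 126 125 126]
 [110  97  88  82  71  61  76  96  94  97 113 122 125 126]
 [ 97  78  66  63  54  52  
[... 245 characters left out ...]
5  59  62  79 109 123]
 [ 64  61  58  52  51  59  64  59  53  57  62  82 111 123]
 [ 64  59  56  50  57  59  55  52  55  59  62  84 114 124]
 [ 73  61  55  49  56  57  55  51  57  60  70  94 119 126]
 [ 94  74  54  49  56  55  51  50  58  67  87 109 124 126]
 [113  93  68  58  58  54  55  58  71  88 108 121 125 126]
 [125 114  95  81  79  77  78  82  95 109 120 126 124 126]
 [127 125 117 108 109 109 107 107 116 123 125 125 125 125]]
scene offset col,row 16.743474781513214 22.86660535633564 pred 16.52 22.80 (3mm high: 22.09)
ours (array([ 0.54295051, -0.02773837, -0.02236803]), np.float64(11.280556638801913))
twin (array([ 0.50925831, -0.15311476, -0.0485719 ]), np.float64(8.913617154943145))
```

The pointer slopes agree within about 0.03 rad, and the height agrees with the twin to well under 1 mm, so the knob is fully home.

```bash
python3 -c "
from plant import *
print(job_done())"
```

```text
the job is handed in; nothing more can be done
None
```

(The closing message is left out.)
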